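# Close up the watch box

## Robot

A 6-joint arm with a two-finger parallel gripper is mounted at the origin on the work surface. World frame = base frame: x ahead of the robot, y to its left, z up, the work surface at z = 0. Lengths are in m, angles in rad, forces in N, time in s.
With the tool pointing down it reaches from about 0.35 to 0.975 m from the base axis. Payload 4.9 kg.
Tool frame: the origin (TCP) lies on the centre line of the jaws, within the pads' length; the fingertips stand 14 mm ahead of it and the grasp point (between the pads) lies 5 mm behind it (manip.nose_length is the distance from the TCP to the fingertips, in m); z points along the fingers, y is the line along which they close (so a half turn about z gives the same grasp; the last joint's range is limited). The gripper opens to 85 mm and grips with 20 to 120 N. Pads are 22 mm wide; open, the fingers measure 114 mm over their backs; the gripper's body (76 mm by 85 mm) begins 54 mm behind the grasp point. The pads swing forward as they close: fully open they stand 13 mm farther back than shut.
Start: joints at [1.17, 0.053, 1.613, -0, 1.476, -0.119], TCP at [0.174, 0.6, 0.245] pointing down, gripper open.
Joint ranges: [-3.01, 3.01], [-1.01, 2.22], [0.06, 2.58], [-1.02, 4.17], [0.09, 2.62], [-3.14, 3.14]. Speed limits (rad/s): [2.57, 2.57, 3.14, 3.14, 3.14, 3.14].

## Interface

Orientations are given as a unit quaternion [w, x, y, z].
In Python, from plant import manip, imaging gives the robot as it stands.
- The arm moves only by the tool play_rows, never from a script. Its argument "commands" is a list of rows, each a list of 6 numbers: the shift along the tool's x, y, z in mm, then the turn, a rotation vector about the tool's x, y, z in degrees. A call has 1 to 5 rows; each row shifts and turns the commanded pose from where the row before left it, along the tool's axes as they then stand; what a row does not reach is not made up. A row lasts 1/12 s, in which the tool goes at most 41.7 mm and 7.16 degrees, less where a joint would pass 70% of its speed; a pose out of reach is approached as far as the arm can. A call is refused whole if a number of a shift passes 41.7 or a number of a turn 7.16, either way. A call with a gripper value outside its range is refused whole. "hand" is the finger opening in mm, from 0 to 85.4, set as the call begins (left out, the last holds). The fingers move at their own pace and stop on an object; the grip force is fixed at half the most. Time passes only in rows, so rows that do not move let the fingers close. It gives the time, the measured TCP pose, the force, the opening and the grip force at its end, in the units of the state.
- manip.state(): the state, without advancing time (a new reading comes with each control period).
- imaging.grab_frame(name): name is "scene" or "top" or "wrist"; returns a dict with "image" (384x512x3 uint8, red, green, blue), "fx", "fy", "cx", "cy" (pixels), "R" (3x3) and "t" (3): a world point X has camera coordinates R X + t; the wrist camera has in their place "mount" (4x4, takes a point from camera to tool coordinates, whose origin is the TCP and whose axes are the flange's). Camera axes: x right, y down, z forward; pixel columns grow to the right and rows downward; lengths in m; the calibration is good to about 2 mm. A picture is of the moment at which its call begins: read the wrist's pose just before it. There is no depth.
- manip.job_done(): hands the job in; it is judged then, once.
The state is a dict: "time": time; "joint_pos": joint angles; "joint_vel": joint speeds; "joint_efforts": joint torques, N m; "tool_pos": TCP position; "tool_rot": TCP orientation; "contact_force": force on the tool from outside, world axes, zero at the start; "ft_torque": the same for the moment, N m; "gripper_width": opening from 0.0 (shut) to 1.0 (fully open); "grasp_force": force on a finger pad.
Only numpy, scipy, OpenCV 4.12 (cv2) and the standard library are available. Lean on these libraries where they do the work, as an engineer would, in place of code of your own. Each camera call takes 0.05 s, during which the arm holds its last target. There are 200 camera calls.

## Task

Close up the dark wooden watch box on the watchmaker's bench, by pushing with the fingertips only: first push its drawer fully home, then push its open glazed lid gently down until it is fully shut, and draw the hand clear. Do not pinch, lift or pull anything, and leave the blue parts drawer as far open as it is and the loupe and the wristwatch where they lie.

Things in the scene. Friction and masses are not known exactly. Their poses are not given: they have to be found in the camera images.
- box: The watch box: dark brown wood, fixed to the bench, turned up to 0.25 rad either way; 150 mm deep (x), 220 mm wide (y), its rim 85 mm above the bench. Origin: centre of its underside; x points from its front (drawer side, towards the robot) to its back (hinge side), z up. The drawer is in the lower half; the lid covers the top.
- drawer_pull (a point): Centre of the brass bar pull of the watch box's drawer: a level round bar 10 mm thick, 70 mm long, its axis 26 mm above the bench and 26 mm in front of the drawer front (34 mm high, flush with the box front when shut, so the bar then still stands out 26 mm). Its x axis points into the box (the way the drawer closes), y along the bar, z up.
- drawer (a joint): How far the watch box's drawer is out, in m: 0 is fully home (a hard stop), it starts 0.05 to 0.085 out. It slides stiffly (about 1.5 N) and stays where it is left.
- lid_hinge (a point): Centre of the lid's hinge line, fixed on the watch box: the middle of its back rim, 85 mm above the bench. x points from the front of the box to its back, level, y runs along the hinge, z up. The front rim lies 150 mm from the hinge, towards -x of this frame.
- lid_edge (a point): Middle of the lid's front (free) edge on its outer face (the top when shut). The lid is a flat dark wooden frame with a clear pane, 150 mm from hinge to free edge, 220 mm wide, 12 mm thick, no knob; its underside passes through the hinge line. This point's x axis runs along the lid to the hinge, y along the edge, z is the outer face's outward normal.
- lid (a joint): Opening angle of the watch box's lid in rad: 0 is fully shut (felt-lined stop, lid level); as it grows the free front edge rises, up and back. It starts 0.5 to 1.0 open, its outer face looking up and to the back. The hinge is stiff (about 0.35 N m), the lid stays where it is left; 1 to 4 N near the free edge move it shut.
- parts_drawer (a joint): How far the blue drawer of the grey plastic parts unit is out, in m; it starts 0.03 to 0.05 out and must stay so.
- parts_front (a point): Tip of the blue finger ledge on the front of the parts unit's drawer, 45 mm above the bench. The grey parts unit is 150 mm deep, 125 mm wide, 64 mm high, fixed to the bench; it stands to the left of the watch box or to its right. x points into the unit.
- loupe_mid (a point): Centre of a black eye loupe standing on the bench, 32 mm across, 34 mm high. Leave alone.
- watch_mid (a point): Centre of a steel wristwatch with a pink strap lying flat, case 40 mm across and 10 mm thick, 155 mm long over the strap. Leave alone.

How it is judged:
On the way, in this order (a step that is already met when the one before it is completed fails the run):
1. the fingers push on the drawer while it is still open (contact force between the fingers and drawer above 0.3 N and value of joint drawer above 0.012 m), for 0.02 s.
2. the drawer is fully home while the lid is still open (value of joint drawer below 0.004 m and value of joint lid above 0.3 rad), for 0.2 s.
3. the fingers push on the open lid (contact force between the fingers and lid above 0.3 N and value of joint lid above 0.15 rad), for 0.02 s.
4. the lid is fully shut (value of joint lid below 0.035 rad), for 0.2 s.
At the end, for the whole second after the job is handed in: The watch box's drawer is home to within 4 mm and its lid is shut to within 0.035 rad (5 mm at the free edge) and at rest; drawer first, then lid; neighbours left alone (value of joint drawer below 0.004 m and value of joint lid below 0.035 rad and velocity of joint lid between -0.05 and 0.05 rad/s); the robot touches nothing.
It fails at once if the lid is slammed (faster than 1.5 rad/s) or rammed (over 100 N) (velocity of joint lid below -1.5 rad/s or contact force between anything else and lid above 100 N).
It fails at once if the lid is lifted further open, or the watch box's drawer pulled out (value of joint lid above 1.15 rad or value of joint drawer above 0.093 m).
It fails at once if the parts drawer is moved by more than 10 mm (distance of parts_front from where it was at the start of the episode above 0.01 m).
It fails at once if the loupe or the wristwatch is moved by more than 20 mm, or lifted (distance of any of loupe_mid, watch_mid from where it was at the start of the episode above 0.02 m).
It also fails if it takes over 58 s, if anything falls off the work surface, if the arm or the gripper's body presses on something with over 40 N, if the wrist force passes 120 N, or if a joint passes its speed limit or range.

## Working session

There is one attempt and no reset: what is moved stays moved. The work goes in short steps, Python scripts to look and compute and a tool call to move; the robot and the scene stay as the last step left them, time stands still between calls to the robot, and variables do not carry over. Pictures are saved under pics/ and viewed, at most 10 in all, crops included, and the job is handed in when it is done.

Besides the shell and the picture viewer there is one more tool, called after "Emit:" as a command line: name --pt "numbers of a row" for each row, then --argument value for the rest. play_rows: Moves the arm, as the interface text tells. Its arguments: {"type":"object","properties":{"commands":{"type":"array","items":{"type":"array","items":{"type":"number"}}},"hand":{"type":"number"}},"required":["commands"]}

```bash
mkdir -p pics; python3 - <<'E'
from plant import manip, imaging
import cv2
for n in("scene","top"):
    f=imaging.grab_frame(n); cv2.imwrite(f"pics/{n}0.png",f["image"][:,:,::-1])
    print(n,f["fx"],f["fy"],f["cx"],f["cy"],f["R"],f["t"])
s=manip.state();print(s["time"],s["tool_pos"],s["tool_rot"],s["gripper_width"],manip.nose_length)
E
```

```text
scene 372.80921082056136 372.80921082056136 255.93316688510362 186.56591719419492 [[-0.74515427  0.66683339  0.00885078]
 [ 0.5161521   0.58507756 -0.6255168 ]
 [-0.42229388 -0.46153817 -0.78016049]] [ 0.44387507 -0.24377496  1.11034842]
top 400.27718575906744 400.27718575906744 254.41885444141394 192.67266801265748 [[ 0.0275018  -0.99960134 -0.00638819]
 [-0.99175398 -0.02648457 -0.12538985]
 [ 0.12517067  0.00978396 -0.99208698]] [-0.01828841  0.61206148  0.83660683]
0.1 [0.17359537 0.59985558 0.24417214] [-2.47282409e-04  1.40438273e-01  9.90088999e-01 -8.97029202e-04] 0.9992350132048566 0.014
```

View pics/scene0.png

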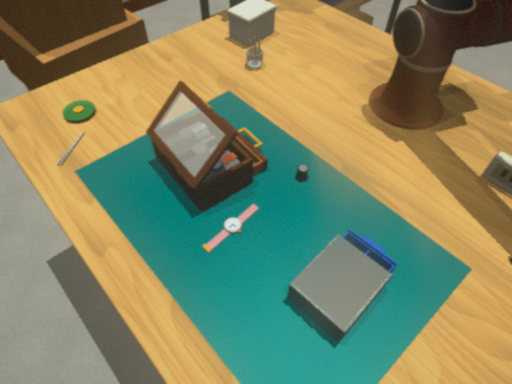

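View pics/top0.png

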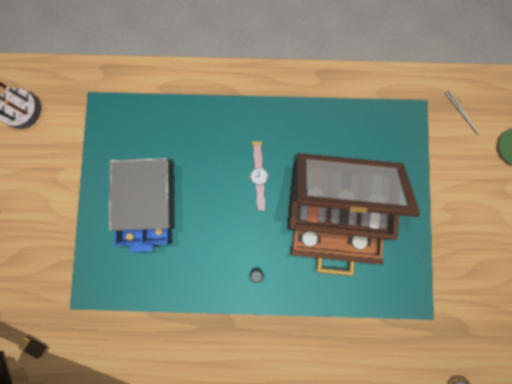

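The box is at top-view pixels (290–415, 155–275) with its pull near (335, 267). The lid is open, the loupe is at (256, 275), the watch at (259, 176), and the blue drawer at the left. Next I'll enlarge both views.

```bash
python3 - <<'E'
import cv2
a=cv2.imread("pics/top0.png")[145:285,280:425]; cv2.imwrite("pics/tz.png",cv2.resize(a,None,fx=4,fy=4,interpolation=cv2.INTER_CUBIC))
a=cv2.imread("pics/scene0.png")[75:215,140:285]; cv2.imwrite("pics/sz.png",cv2.resize(a,None,fx=4,fy=4,interpolation=cv2.INTER_CUBIC))
E
```

```text
(no output)
```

View pics/tz.png

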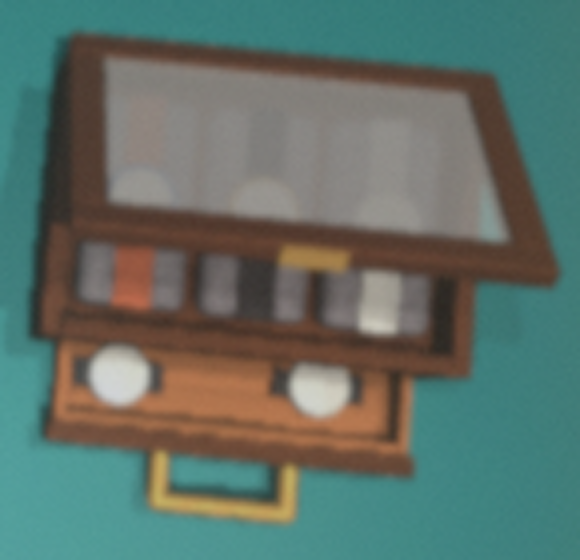

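View pics/sz.png

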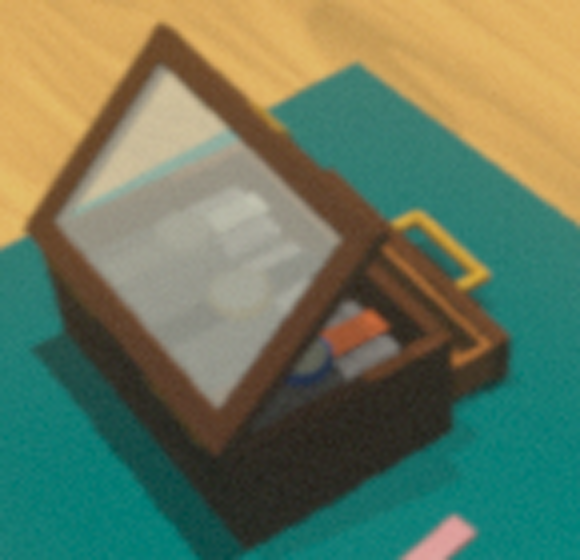

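The top crop shows the bar ends at about (158,500) and (290,513), the front rim corners at (40,335) and (468,375), and the lid's free corners at about (72,222) and (556,278). In the scene crop the free corners are at (385,235) and (165,25), and the hinge corners at (215,450) and (35,225).

```bash
cat > h.py <<'E'
import numpy as np
from plant import manip, imaging
C={}
def ray(n,uv):
    if n not in C: C[n]=imaging.grab_frame(n)
    f=C[n]; R=np.array(f["R"]); t=np.array(f["t"])
    d=R.T@np.array([(uv[0]-f["cx"])/f["fx"],(uv[1]-f["cy"])/f["fy"],1]); return -R.T@t,d
def onz(n,uv,z):
    o,d=ray(n,uv); return o+d*(z-o[2])/d[2]
def tri(a,b):
    o1,d1=ray("top",a);o2,d2=ray("scene",b)
    s=np.linalg.lstsq(np.c_[d1,-d2],o2-o1,rcond=None)[0]
    p,q=o1+d1*s[0],o2+d2*s[1]; return (p+q)/2,np.linalg.norm(p-q)
T=lambda u,v:(280+u/4-.4,145+v/4-.4)
S=lambda u,v:(140+u/4-.4,75+v/4-.4)
E
python3 - <<'E'
from h import *
np.set_printoptions(precision=4,suppress=True)
b=[onz("top",T(*p),.026) for p in((158,500),(290,513))]
print("bar",b,np.linalg.norm(b[0]-b[1]))
r=[onz("top",T(*p),.085) for p in((42,335),(468,375))]
print("rim",r,np.linalg.norm(r[0]-r[1]))
d=[onz("top",T(*p),.042) for p in((50,437),(410,473))]
print("drawer front",d)
L,R=tri(T(72,222),S(385,235)),tri(T(556,278),S(165,25))
print("free",L,R,np.linalg.norm(L[0]-R[0]))
H=tri(T(75,36),S(215,450)),tri(T(492,75),S(35,225));print("hinge",H,np.linalg.norm(H[0][0]-L[0]))
print("loupe",onz("top",(256,273),.034)); print("scene bar",[onz("scene",S(*p),.026) for p in((490,275),(418,215))])
E
```

```text
bar [array([ 0.45 , -0.146,  0.026]), array([ 0.4451, -0.2172,  0.026 ])] 0.07138486575589703
rim [array([ 0.5349, -0.0771,  0.085 ]), array([ 0.5205, -0.294 ,  0.085 ])] 0.21733415179462476
drawer front [array([ 0.4824, -0.0858,  0.042 ]), array([ 0.4688, -0.2772,  0.042 ])]
free (array([ 0.5815, -0.0808,  0.1873]), np.float64(0.0018591130018494359)) (array([ 0.5631, -0.2993,  0.1868]), np.float64(0.0010481552741662791)) 0.2192985024497653
hinge ((array([ 0.6906, -0.092 ,  0.092 ]), np.float64(0.0024551691295387787)), (array([ 0.6728, -0.3041,  0.095 ]), np.float64(0.003585395546118895))) 0.14532867749267683
loupe [ 0.4395 -0.0098  0.034 ]
scene bar [array([ 0.4476, -0.1419,  0.026 ]), array([ 0.4455, -0.2159,  0.026 ])]
```

Emit:
play_rows --pt "0 0 0 0 0 -5.9" --pt "0 0 0 0 0 -5.9" --pt "-20 -35 0 0 0 0" --pt "-20 -35 0 0 0 0" --pt "-20 -35 0 0 0 0" --hand 0

```text
time: 0.62
tool_pos: [0.2257, 0.4899, 0.2446]
tool_rot: [-0.0, 0.037, 0.999, -0.001]
contact_force: [1.1, -0.5, 1.0]
gripper_width: 0.298
grasp_force: 0.0
```

Emit:
play_rows --pt "-20 -35 0 0 0 0" --pt "-20 -35 0 0 0 0" --pt "-20 -35 0 0 0 0" --pt "-20 -35 0 0 0 0" --pt "-20 -35 0 0 0 0"

```text
time: 1.03
tool_pos: [0.3123, 0.3073, 0.2452]
tool_rot: [0.0, 0.037, 0.999, 0.0]
contact_force: [0.9, -0.3, 1.5]
gripper_width: 0.0
grasp_force: 0.0
```

Emit:
play_rows --pt "-20 -35 0 0 0 0" --pt "-20 -35 0 0 0 0" --pt "-20 -35 0 0 0 0" --pt "-6 -38 8 0 0 0" --pt "-6 -38 8 0 0 0"

```text
time: 1.45
tool_pos: [0.3706, 0.1213, 0.2297]
tool_rot: [0.001, 0.038, 0.999, 0.0]
contact_force: [2.0, -0.1, 0.2]
gripper_width: -0.004
grasp_force: 0.0
```

Emit:
play_rows --pt "-6 -38 8 0 0 0" --pt "-6 -38 8 0 0 0" --pt "-6 -38 8 0 0 0" --pt "-6 -38 8 0 0 0" --pt "-6 -38 8 0 0 0"

```text
time: 1.87
tool_pos: [0.3853, -0.0705, 0.1891]
tool_rot: [0.001, 0.038, 0.999, -0.0]
contact_force: [0.6, 1.1, 0.3]
gripper_width: -0.003
grasp_force: 0.0
```

Emit:
play_rows --pt "-9 -36 20 0 0 0" --pt "-9 -36 20 0 0 0" --pt "-9 -36 20 0 0 0" --pt "0 0 10 0 -7 0" --pt "0 0 10 0 -7 0"

```text
time: 2.28
tool_pos: [0.405, -0.1782, 0.1056]
tool_rot: [0.12, 0.039, 0.992, -0.002]
contact_force: [-0.6, 0.6, 1.3]
gripper_width: 0.002
grasp_force: 0.0
```

```bash
python3 - <<'E'
from h import *
import cv2
s=manip.state();print(s["time"],s["tool_pos"],s["tool_rot"],s["contact_force"],s["joint_pos"])
a=imaging.grab_frame("top")["image"][140:300,270:430,::-1]
b=imaging.grab_frame("wrist")["image"][:,:,::-1]
cv2.imwrite("pics/p1.png",np.hstack([cv2.resize(a,(384,384)),b[:,70:480]]))
E
```

```text
2.2833 [ 0.40498077 -0.17822288  0.10564896] [ 0.11995378  0.03917717  0.99200393 -0.00210727] [-0.61078836  0.63557549  1.25250236] [-0.66679161 -0.44524717  2.29389949  0.15372507  1.09933156 -2.2152608 ]
```

View pics/p1.png

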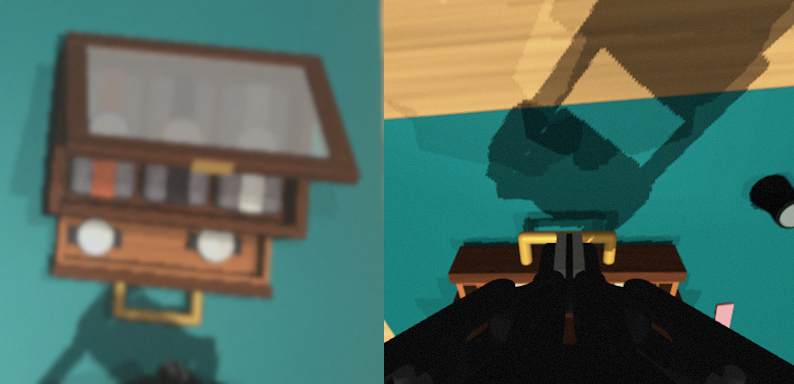

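The fingers stand in line with the middle of the bar (wrist x≈570, bar 520–617), and the tilt is the right way. I'll lower behind the bar and push.

Emit:
play_rows --pt "6 0 25 0 0 0" --pt "6 0 25 0 0 0" --pt "6 0 25 0 0 0" --pt "0 0 0 0 0 0"

```text
time: 2.72
tool_pos: [0.4043, -0.1753, 0.03]
tool_rot: [0.118, 0.037, 0.992, -0.003]
contact_force: [-0.7, 1.1, -1.5]
gripper_width: 0.0
grasp_force: 0.0
```

Emit:
play_rows --pt "-9.7 0 2.4 0 0 0" --pt "-9.7 0 2.4 0 0 0" --pt "-9.7 0 2.4 0 0 0" --pt "-9.7 0 2.4 0 0 0" --pt "0 0 0 0 0 0"

```text
time: 3.13
tool_pos: [0.4492, -0.1814, 0.0366]
tool_rot: [0.123, 0.037, 0.992, -0.006]
contact_force: [0.9, 0.1, 0.6]
gripper_width: -0.001
grasp_force: 0.0
```

```bash
python3 - <<'E'
from h import *
import cv2
s=manip.state();print(s["time"],s["tool_pos"],s["contact_force"])
a=imaging.grab_frame("top")["image"][140:300,270:430,::-1]
b=imaging.grab_frame("wrist")["image"][:,:,::-1]
cv2.imwrite("pics/p2.png",np.hstack([cv2.resize(a,(384,384)),b[:,70:480]]))
s=manip.state();print(s["time"],s["tool_pos"],s["contact_force"])
E
```

```text
3.1333 [ 0.44919714 -0.18135259  0.03660504] [0.85935101 0.06179502 0.57592727]
3.2333 [ 0.44760046 -0.18082779  0.03545594] [ 0.29815084 -0.50202127 -0.09514616]
```

View pics/p2.png

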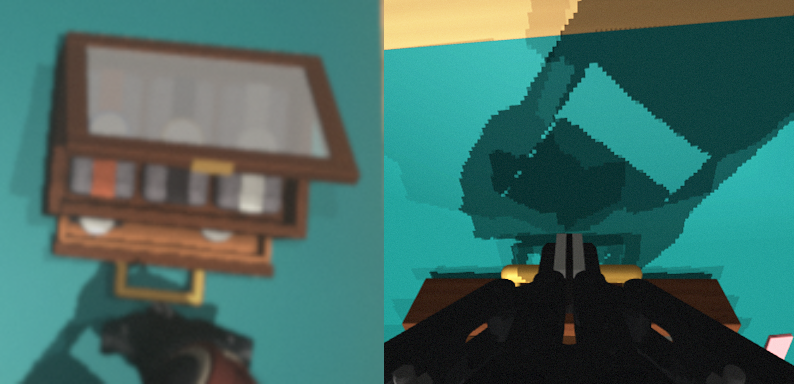

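The bar has gone in about 20 mm with the fingers square on it. I'll keep pushing, slightly lower.

Emit:
play_rows --pt "0.5 0 4.5 0 0 0" --pt "-9.7 0 2.8 0 0 0" --pt "-9.7 0 2.8 0 0 0" --pt "-4.9 0 1.4 0 0 0" --pt "0 0 0 0 0 0"

```text
time: 3.65
tool_pos: [0.4722, -0.1824, 0.0279]
tool_rot: [0.122, 0.037, 0.992, -0.005]
contact_force: [0.0, 0.7, -0.7]
gripper_width: 0.0
grasp_force: 0.0
```

Emit:
play_rows --pt "-3 0 0.8 0 0 0" --pt "-3 0 0.8 0 0 0" --pt "0 0 0 0 0 0"

```text
time: 3.9
tool_pos: [0.4781, -0.1827, 0.0275]
tool_rot: [0.122, 0.038, 0.992, -0.005]
contact_force: [-0.6, -0.4, -0.3]
gripper_width: 0.001
grasp_force: 0.0
```

Emit:
play_rows --pt "-3 0 0.8 0 0 0" --pt "-3 0 0.8 0 0 0" --pt "0 0 0 0 0 0"

```text
time: 4.15
tool_pos: [0.4846, -0.1833, 0.0275]
tool_rot: [0.122, 0.038, 0.992, -0.005]
contact_force: [-0.5, -0.0, -0.6]
gripper_width: 0.0
grasp_force: 0.1
```

Emit:
play_rows --pt "-2 0 0.5 0 0 0" --pt "-2 0 0.5 0 0 0" --pt "0 0 0 0 0 0"

```text
time: 4.4
tool_pos: [0.4875, -0.1833, 0.0269]
tool_rot: [0.12, 0.037, 0.992, -0.004]
contact_force: [-6.3, -0.4, 2.7]
gripper_width: 0.002
grasp_force: 2.3
```

Emit:
play_rows --pt "-2 0 0.5 0 0 0" --pt "-1 0 0 0 0 0" --pt "0 0 0 0 0 0" --pt "0 0 0 0 0 0"

```text
time: 4.73
tool_pos: [0.488, -0.1828, 0.0256]
tool_rot: [0.117, 0.037, 0.992, -0.004]
contact_force: [-13.3, -1.3, 5.5]
gripper_width: 0.003
grasp_force: 5.9
```

The drawer is on its stop (force rising, tool not advancing). I'll draw back, rise and check.

Emit:
play_rows --pt "12 0 -3 0 0 0" --pt "19 0 -5 0 0 0" --pt "10 0 -2.5 0 0 0" --pt "-9 0 -37 0 0 0" --pt "-9 0 -37 0 0 0"

```text
time: 5.15
tool_pos: [0.4463, -0.1791, 0.1019]
tool_rot: [0.119, 0.038, 0.992, -0.003]
contact_force: [1.2, -0.5, 0.5]
gripper_width: 0.001
grasp_force: 0.0
```

Emit:
play_rows --pt "-9 0 -37 0 0 0" --pt "-9 0 -37 0 0 0" --pt "-9 0 -37 0 0 0" --pt "0 0 -20 0 7 0" --pt "0 0 -20 0 7 0"

```text
time: 5.57
tool_pos: [0.4407, -0.1805, 0.2621]
tool_rot: [0.001, 0.039, 0.999, -0.002]
contact_force: [0.2, 0.9, -0.8]
gripper_width: 0.0
grasp_force: 0.0
```

```bash
python3 - <<'E'
from h import *
import cv2
s=manip.state();print(s["time"],s["tool_pos"],s["tool_rot"],s["contact_force"])
a=imaging.grab_frame("top")["image"][140:300,270:430,::-1]
b=imaging.grab_frame("scene")["image"][70:230,140:300,::-1]
cv2.imwrite("pics/p3.png",cv2.resize(np.hstack([a,b]),(800,400),interpolation=cv2.INTER_CUBIC))
E
```

```text
5.5667 [ 0.44067803 -0.18054328  0.26205047] [ 5.73398227e-04  3.88298479e-02  9.99243810e-01 -1.92939435e-03] [ 0.15415284  0.89378547 -0.82417255]
```

View pics/p3.png

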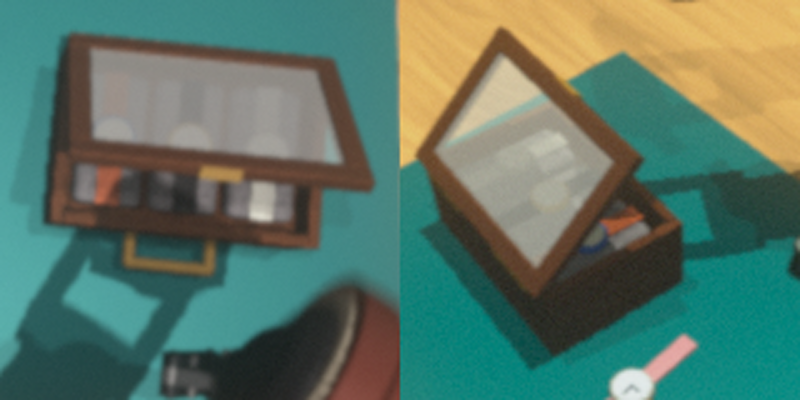

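The drawer is home (its front flush with the box at about (180,240)) and the lid is still open. I'll go above the lid near its free edge.

Emit:
play_rows --pt "-37 0 0 0 0 0" --pt "-37 0 0 0 0 0" --pt "-37 0 0 0 0 0" --pt "-37 0 0 0 0 0" --pt "0 0 0 0 0 0"

```text
time: 6.08
tool_pos: [0.592, -0.191, 0.2532]
tool_rot: [-0.001, 0.037, 0.999, 0.001]
contact_force: [-2.5, 1.4, -1.1]
gripper_width: -0.001
grasp_force: 0.0
```

Emit:
play_rows --pt "0 0 25 0 0 0" --pt "0 0 20 0 0 0" --pt "0 0 6 0 0 0" --pt "0 0 0 0 0 0"

```text
time: 6.42
tool_pos: [0.5867, -0.1904, 0.2032]
tool_rot: [-0.002, 0.038, 0.999, 0.001]
contact_force: [0.1, 0.0, -0.2]
gripper_width: -0.001
grasp_force: 0.0
```

Emit:
play_rows --pt "0 0 5 0 0 0" --pt "0 0 5 0 0 0" --pt "0.5 0 5 0 0 0" --pt "1.5 0 5 0 0 0" --pt "1.5 0 5 0 0 0"

```text
time: 6.83
tool_pos: [0.5853, -0.1911, 0.1825]
tool_rot: [0.001, 0.038, 0.999, -0.0]
contact_force: [0.4, -0.6, 2.8]
gripper_width: -0.001
grasp_force: 1.1
```

Emit:
play_rows --pt "2 0 5 0 0 0" --pt "2 0 5 0 0 0" --pt "2 0 5 0 0 0" --pt "2 0 5 0 0 0" --pt "2 0 5 0 0 0"

```text
time: 7.25
tool_pos: [0.5745, -0.19, 0.1559]
tool_rot: [-0.0, 0.038, 0.999, 0.0]
contact_force: [-1.1, -0.2, 2.4]
gripper_width: 0.002
grasp_force: 1.1
```

Emit:
play_rows --pt "2 0 5 0 0 0" --pt "2 0 5 0 0 0" --pt "2 0 5 0 0 0" --pt "2 0 5 0 0 0" --pt "0 0 0 0 0 0"

```text
time: 7.67
tool_pos: [0.566, -0.1892, 0.1349]
tool_rot: [-0.001, 0.038, 0.999, 0.0]
contact_force: [0.0, 0.4, -0.2]
gripper_width: -0.001
grasp_force: 0.0
```

Emit:
play_rows --pt "2 0 5 0 0 0" --pt "2 0 5 0 0 0" --pt "2 0 5 0 0 0" --pt "2 0 4 0 0 0" --pt "0 0 0 0 0 0"

```text
time: 8.08
tool_pos: [0.5578, -0.1886, 0.1161]
tool_rot: [-0.001, 0.038, 0.999, 0.0]
contact_force: [-0.3, -0.3, 0.4]
gripper_width: -0.0
grasp_force: 0.0
```

Emit:
play_rows --pt "0 0 2 0 0 0" --pt "0 0 2 0 0 0" --pt "0 0 2 0 0 0" --pt "0 0 0 0 0 0"

```text
time: 8.42
tool_pos: [0.5588, -0.1888, 0.1112]
tool_rot: [-0.0, 0.038, 0.999, 0.0]
contact_force: [-0.1, -0.6, 1.0]
gripper_width: 0.002
grasp_force: 0.0
```

Tip at 97 mm with little force, so I'll go gently to the stop.

Emit:
play_rows --pt "0 0 1.5 0 0 0" --pt "0 0 1.5 0 0 0" --pt "0 0 0 0 0 0"

```text
time: 8.67
tool_pos: [0.559, -0.1889, 0.1109]
tool_rot: [-0.0, 0.038, 0.999, 0.0]
contact_force: [-7.0, 2.0, 12.9]
gripper_width: 0.0
grasp_force: 6.2
```

Emit:
play_rows --pt "0 0 1.5 0 0 0" --pt "0 0 1.5 0 0 0" --pt "0 0 0 0 0 0"

```text
time: 8.92
tool_pos: [0.5591, -0.189, 0.1108]
tool_rot: [-0.001, 0.038, 0.999, 0.0]
contact_force: [-13.9, 6.6, 26.2]
gripper_width: -0.002
grasp_force: 12.9
```

The lid is on its stop (tip at 97 mm, which is the shut lid's top). I'll rise clear.

Emit:
play_rows --pt "0 0 -6 0 0 0" --pt "0 0 -30 0 0 0" --pt "0 0 -35 0 0 0" --pt "0 0 -35 0 0 0" --pt "0 0 -35 0 0 0"

```text
time: 9.33
tool_pos: [0.5586, -0.1887, 0.2476]
tool_rot: [-0.0, 0.038, 0.999, 0.0]
contact_force: [1.0, -1.0, 0.7]
gripper_width: -0.0
grasp_force: 0.0
```

Emit:
play_rows --pt "38 0 0 0 0 0" --pt "38 0 0 0 0 0" --pt "38 0 0 0 0 0" --pt "0 0 0 0 0 0" --pt "0 0 0 0 0 0"

```text
time: 9.75
tool_pos: [0.4439, -0.1799, 0.2461]
tool_rot: [0.0, 0.038, 0.999, -0.0]
contact_force: [1.0, 0.5, 0.2]
gripper_width: -0.003
grasp_force: 0.0
```

```bash
python3 - <<'E'
from h import *
import cv2
s=manip.state();print(s["time"],s["tool_pos"],s["contact_force"])
a=imaging.grab_frame("top")["image"][140:300,220:430,::-1]
b=imaging.grab_frame("scene")["image"][70:230,140:350,::-1]
cv2.imwrite("pics/p4.png",cv2.resize(np.hstack([a,b]),(798,304),interpolation=cv2.INTER_CUBIC))
E
```

```text
9.75 [ 0.44388184 -0.17989291  0.24612777] [0.9578388  0.46775229 0.22520334]
```

View pics/p4.png

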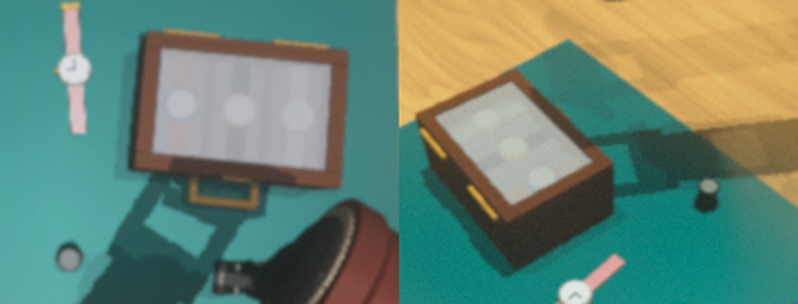

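The lid is shut flat, the drawer is home, the loupe and watch are where they were, and the hand is clear.

```bash
python3 -c "
from plant import manip
print(manip.job_done())"
```

```text
the job is handed in; nothing more can be done
None
```

The job is handed in: I pushed the drawer fully home, then pushed the lid gently shut and drew the hand clear at about 9.8 s; the last pictures show the loupe and watch where they lay, and no move went near the blue drawer.

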